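# Flip open the filament dryer's cover and start it

### The arm

A 6-joint arm with a two-finger parallel gripper is mounted at the origin on the work surface. World frame = base frame: x ahead of the robot, y to its left, z up, the work surface at z = 0. Lengths are in mm, angles in rad, forces in N, time in s.
With the tool pointing down it reaches from about 350 to 875 mm from the base axis. Payload 4.2 kg.
Tool frame: the origin (TCP) lies at the very end of the fingers, on their centre line; the grasp point (between the pads) lies 19 mm behind it; z points along the fingers, y is the line along which they close (so a half turn about z gives the same grasp; the last joint's range is limited). The gripper opens to 85 mm and grips with 20 to 120 N. Pads are 22 mm wide; open, the fingers measure 114 mm over their backs; the gripper's body (76 mm by 85 mm) begins 54 mm behind the grasp point. The pads swing forward as they close: fully open they stand 13 mm farther back than shut.
Start: joints at [1.531, 0.385, 0.008, 0, -1.194, -0.259], TCP at [183.951, 597.295, 231.312] pointing down, gripper open.
Joint ranges: [-3.14, 3.14], [-1.21, 2.06], [-1.07, 1.41], [-3.16, 2.05], [-2.99, -0.16], [-3.1, 3.1]. Speed limits (rad/s): [2.79, 2.79, 3.14, 3.14, 3.14, 3.14].

### API

Orientations are given as a unit quaternion [x, y, z, w].
In Python, from bench import arm gives the robot as it stands.
- The arm moves only by the tool servo_tool, never from a script. Its argument "rows" is a list that holds one entry, the list of rows, each a list of 7 numbers: the finger opening in mm, from 0 to 85.4, then the shift along the tool's x, y, z in mm, then the turn, a rotation vector about the tool's x, y, z in rad. A call has 1 to 10 rows; each row is the pose to reach, as a shift and turn from the pose commanded when the call began, along the tool's axes at that moment; what a row does not reach only later rows make up. A row lasts 1/8 s, in which the tool goes at most 62.5 mm and 10.7 degrees, less where a joint would pass 70% of its speed; a pose out of reach is approached as far as the arm can. A call with a gripper value outside its range is refused whole. The fingers move at their own pace and stop on an object; the grip force is fixed at half the most. Time passes only in rows, so rows that repeat a pose let the fingers close. It gives the time, the measured TCP pose, the force, the opening and the grip force at its end, in the units of the state.
- arm.read_state(): the state, without advancing time (a new reading comes with each control period).
- arm.get_image(name): name is "scene" or "top" or "wrist"; returns the picture (384x512x3 uint8, red, green, blue); there is no depth.
- arm.camera_params(name): a dict with "intrinsics" (3x3 intrinsics, pixels), "R" (3x3) and "t" (3): a world point X has camera coordinates R X + t. Camera axes: x right, y down, z forward; pixel columns grow to the right and rows downward; lengths in mm; the calibration is good to about 2 mm. A picture is of the moment at which its call begins: read the wrist's pose just before it. camera_params takes no time and is no camera call; for the wrist camera it gives the pose at the moment of the call.
- arm.job_done(): hands the job in; it is judged then, once.
The state is a dict: "clock": time; "joints": joint angles; "joint_vel": joint speeds; "joint_efforts": joint torques, N m; "position": TCP position; "ee_rot": TCP orientation; "contact_force": force on the tool from outside, world axes, zero at the start; "wrist_torque": the same for the moment, N m; "gripper_width": finger opening in mm; "grasp_force": force on a finger pad.
Only numpy, scipy, OpenCV 4.12 (cv2) and the standard library are available. Lean on these libraries where they do the work, as an engineer would, in place of code of your own. Each camera call takes 0.05 s, during which the arm holds its last target. There are 200 camera calls.

### The job

The larger of the two black printed boxes is the filament dryer's control box. With the fingertips flip its hinged cover up and over until it rests fully open, leaning back by its own weight, then press the round start button inside all the way down and let it go. Only push the cover and ease it over: do not pinch it, force it or fling it; leave the smaller box shut and the other things on the bench where they are.

Things in the scene. Friction and masses are not known exactly. Their poses are not given: they have to be found in the camera images.
- dryer: control box: black case fixed to the bench, 140 mm deep (x), 150 wide (y), 85 high without cover, walls 5, open-topped under the cover. Origin: centre of underside; x from its front (lip side, nearest the robot) to its hinge side, z up; yaw within 20 degrees. Inside, a grey deck 50 mm above the bench carries the start button and, on the hinge side of it, a flat display 3 mm high
- cover (a joint): cover angle, rad: 0 shut, 1.57 upright, 1.95 fully open at the stop, leaning away from the robot. Balances at about 1.5, beyond which it falls open, softly (damped). Plate 140 x 150 x 5 mm, 0.10 to 0.15 kg. Lip at the middle of its front edge: 90 mm wide, 5 thick, sticks out 27 mm past the front wall, flared 25 degrees up; fingertips fit under it. Under 1 N lifts it
- cover_lip (a point): the middle of the outer edge of the cover's lip (at mid thickness); it moves with the cover. With the cover shut it is 167 mm from the hinge line horizontally, towards the robot, and 15 mm above the hinge line. It must be lifted along its arc about the hinge; a level push towards the hinge only jams it
- cover_hinge (a point): the middle of the cover's hinge line, at the top of the case's far wall: 70 mm along the case's x from its centre and 85 mm above the bench. The hinge line runs along the case's y
- start (a joint): travel of the start button in m: 0 up, 0.006 fully down. Springy: starts to move at 1.5 N, fully down at 5 N, comes back up when let go
- start_top (a point): centre of the top face of the start button: a round light grey button 36 mm across in a grey collar 52 mm across and 12 mm high. It lies on the case's middle line, 22 mm from the case's centre towards its front, its top 72 mm above the bench (13 mm below the rim, 22 mm above the deck); it is pressed straight down
- spares: the smaller black box, with spare parts, to be left shut: fixed to the bench, 100 x 100 mm, 60 mm high plus a 5 mm hinged lid with a 50 mm wide lip that sticks out 20 mm at its front. Origin at the centre of its underside, x axis from its front to its hinge side
- spares_lid (a joint): opening angle of the smaller box's lid in rad, 0 shut
- glue: a small upright jar of bed glue, 32 mm across (cap 30 mm), 100 mm high, loose. Origin at the centre of its underside
- scraper: a scraper lying on the bench, 200 mm long, blade 65 mm wide, wooden handle 20 mm thick, loose. Origin at its middle, at bench height; x axis along it, towards the blade
Not all that is in view belongs to the job. What is shaped like the dryer but green or orange is not meant.

How it is judged:
By the outcome, as a careful person would: the job done as asked, in the order asked, and still so for the second after the job is handed in, with the robot touching nothing.
It also fails if it takes over 48 s, if anything falls off the work surface, if the arm or the gripper's body presses on something with over 40 N, if the wrist force passes 120 N, or if a joint passes its speed limit or range.

## Working session

There is one attempt and no reset: what is moved stays moved. The work goes in short steps, Python scripts to look and compute and a tool call to move; the robot and the scene stay as the last step left them, time stands still between calls to the robot, and variables do not carry over. Pictures are saved under pics/ and viewed, at most 10 in all, crops included, and the job is handed in when it is done.

Besides the shell and the picture viewer there is one more tool, called after ">>>" in YAML: its name, and indented under it one key for each argument. servo_tool: Moves the arm, as the interface text tells. Its arguments: {"type":"object","properties":{"rows":{"type":"array"}},"required":["rows"]}

```bash
mkdir -p pics
python3 - <<'E'
from bench import arm
import cv2
for n in ("scene","top"):
    im=arm.get_image(n); cv2.imwrite(f"pics/{n}1.png",cv2.resize(im[:,:,::-1],(800,600),interpolation=cv2.INTER_CUBIC))
s=arm.read_state(); print(s)
E
```

```text
{'clock': 0.1, 'joints': array([ 1.53063077e+00,  3.85451450e-01,  6.73197481e-03, -4.01961401e-04,
       -1.19398379e+00, -2.58594810e-01]), 'joint_vel': array([ 0.0003378 , -0.00208727,  0.00256273,  0.00193327, -0.00058264,
       -0.00014998]), 'joint_efforts': array([-6.40205371e-05, -3.93323565e+01,  1.88929224e+01,  4.19793963e+00,
       -2.57944535e-03,  3.51825939e-06]), 'position': array([183.80171626, 596.80985008, 230.34095456]), 'ee_rot': array([ 9.88852010e-01, -1.48898483e-01, -8.17708897e-05,  9.68149792e-04]), 'contact_force': array([-0.35250929,  0.83091654, -0.36068298]), 'wrist_torque': array([-0.02312493, -0.0180804 , -0.02989595]), 'grasp_force': 0.0, 'gripper_width': 85.332497515634}
```

View pics/scene1.png

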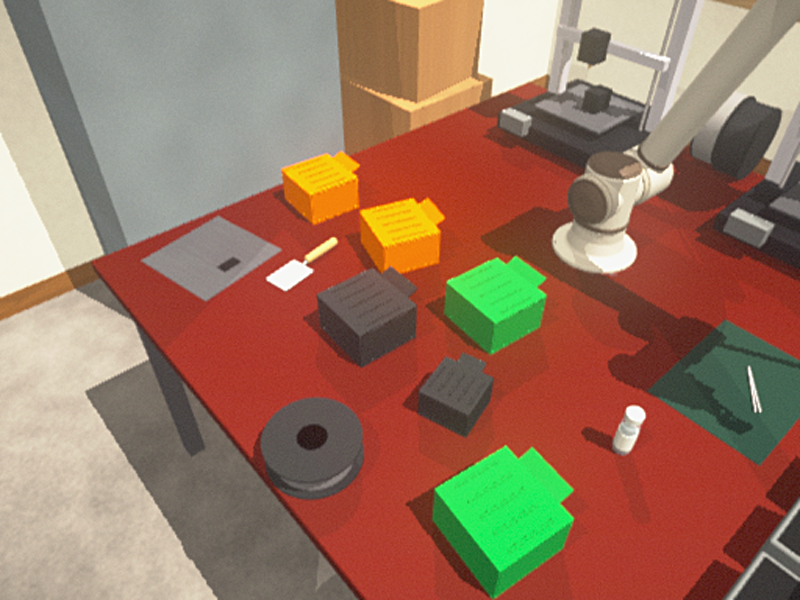

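View pics/top1.png

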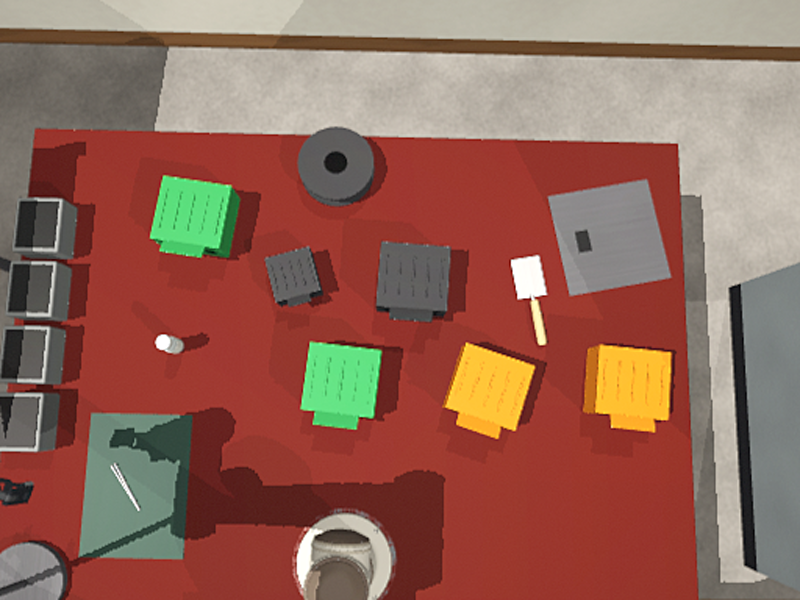

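The dryer is the black box at about (413,275) in the top view and (367,315) in the scene view. The smaller box is to its left, and a green decoy stands nearer the robot. Next I'll enlarge the dryer.

Run:
```python
import cv2,numpy as np
a=cv2.imread("pics/top1.png")[225:335,360:470];b=cv2.imread("pics/scene1.png")[255:375,305:425]
f=lambda i:cv2.convertScaleAbs(cv2.resize(i,(400,400),interpolation=cv2.INTER_CUBIC),alpha=2)
cv2.imwrite("pics/c1.png",np.hstack([f(a),f(b)]))
```

```text
(no output)
```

View pics/c1.png

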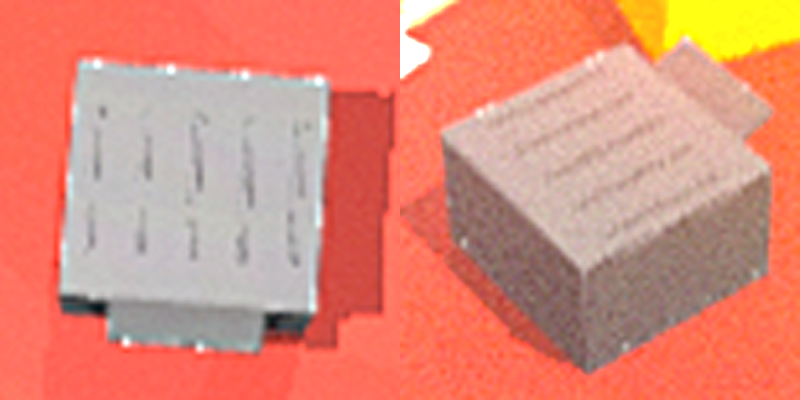

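```bash
cat > fit.py <<'E'
from bench import arm
import numpy as np
from scipy.optimize import least_squares
def proj(n,X):
    c=arm.camera_params(n); p=(np.asarray(c["R"])@np.asarray(X,float).T).T+np.asarray(c["t"]).ravel(); q=(np.asarray(c["intrinsics"])@p.T).T
    return q[:,:2]/q[:,2:]
def world(p,L):
    x,y,a=p; L=np.asarray(L,float); c,s=np.cos(a),np.sin(a)
    return np.c_[x+c*L[:,0]-s*L[:,1],y+s*L[:,0]+c*L[:,1],L[:,2]]
if __name__=="__main__":
    f=.64
    def top(u,v): return ((360+np.array(u)/400*110)*f,(225+np.array(v)/400*110)*f)
    T=[(70,75,90,78,62),(70,-75,90,328,80),(-70,75,90,62,297),(-97,45,102,108,343),(-97,-45,102,260,353)]
    S=[(70,-75,90,43,132),(70,75,90,185,268),(-70,75,90,370,165),(-70,-75,90,228,45),(70,75,0,188,372),(-70,75,0,370,275),(70,-75,0,52,245),(-97,-45,102,283,38),(-97,45,102,375,108)]
    T=np.array(T,float);S=np.array(S,float)
    tp=np.c_[360+T[:,3]*.275,225+T[:,4]*.275]*f
    sp=np.c_[305+S[:,3]*.3,255+S[:,4]*.3]*f
    r=lambda p:np.r_[(proj("top",world(p,T[:,:3]))-tp).ravel(),(proj("scene",world(p,S[:,:3]))-sp).ravel()]
    o=least_squares(r,[550,-130,0],x_scale=[10,10,.1]); print(o.x,np.round(o.fun.reshape(-1,2),1))
    for k in ("top","scene"):print(k, -np.asarray(arm.camera_params(k)["R"]).T@arm.camera_params(k)["t"])
    # other boxes rough
    c=arm.camera_params("top");R=np.array(c["R"]);K=np.array(c["intrinsics"]);C=-R.T@np.array(c["t"]).ravel()
    for nm,u,v,z in [("green near tl",306,342,90),("tr",382,348,90),("lip",335,428,100),("glue",163,342,100),("spares r near",325,292,65),("scraper hnd",543,343,10),("blade",530,275,0)]:
        d=R.T@np.linalg.inv(K)@[u*f,v*f,1]; print(nm,np.round(C+d*(z-C[2])/d[2]))
E
python3 fit.py
```

```text
[ 6.00546948e+02 -1.32002328e+02 -4.52105873e-02] [[-1.1 -0.8]
 [-0.3 -1. ]
 [-1.2 -0.8]
 [-0.8 -0.6]
 [ 0.1 -0.6]
 [-1.  -0.7]
 [-0.2 -0.2]
 [ 1.  -0.4]
 [-0.8 -1.4]
 [ 0.3  0.4]
 [ 0.3 -1.1]
 [-0.3 -2. ]
 [ 0.6 -1.6]
 [ 0.6 -0.9]]
top [ 325.18538724  -87.42962651 1509.82573527]
scene [1159.73052343  602.47190867  916.60733183]
green near tl [454.  88.  90.]
tr [445. -71.  90.]
lip [279.  21. 100.]
glue [447. 382. 100.]
spares r near [564.  55.  65.]
scraper hnd [ 470. -425.   10.]
blade [ 624. -400.    0.]
```

```bash
cat > plan.py <<'E'
from bench import arm
import numpy as np
from scipy.spatial.transform import Rotation as R
# tool orientation: yaw a, tilt t (deg; 0 = down, 90 = level forward)
def ori(t,a=-.045): return R.from_euler("z",a)*R.from_quat([1,0,0,0])*R.from_euler("y",t,degrees=True)
def rel(*targets):
    s=arm.read_state(); R0=R.from_quat(s["ee_rot"]); p0=s["position"]
    z=R0.as_matrix()[:,2]; print("t%.2f"%s["clock"],"pos",np.round(p0,1),"tilt %.1f"%np.degrees(np.arctan2(np.hypot(z[0],z[1]),-z[2])),"F",np.round(s["contact_force"],1),"q",np.round(s["joints"],2),"w",round(s["gripper_width"]))
    for x,y,zz,t in targets:
        d=R0.inv().apply(np.array([x,y,zz])-p0); rv=(R0.inv()*ori(t)).as_rotvec()
        print((x,y,zz,t),np.round(d).tolist(),np.round(rv,2).tolist())
E
python3 -c "
from plan import *
rel((400,280,250,15),(430,-125,230,50))"
```

```text
t0.10 pos [183.8 596.8 230.3] tilt 0.1 F [-0.4  0.8 -0.4] q [ 1.53  0.39  0.01 -0.   -1.19 -0.26] w 85
(400, 280, 250, 15) [300.0, 239.0, -19.0] [0.04, 0.26, -0.25]
(430, -125, 230, 50) [448.0, 617.0, 2.0] [0.11, 0.87, -0.24]
```

>>> servo_tool:
  rows:
    - [[0,50,40,-3,0.01,0.04,-0.04],[0,100,80,-6,0.01,0.09,-0.08],[0,150,120,-10,0.02,0.13,-0.12],[0,200,160,-13,0.03,0.17,-0.16],[0,250,200,-16,0.03,0.22,-0.2],[0,300,239,-19,0.04,0.26,-0.25],[0,320,290,-17,0.05,0.36,-0.25],[0,340,340,-14,0.06,0.46,-0.25],[0,365,395,-10,0.07,0.56,-0.25],[0,390,450,-6,0.08,0.66,-0.25]]

```text
clock: 1.35
position: [431.0, 55.1, 256.9]
ee_rot: [0.949, -0.018, 0.315, 0.009]
contact_force: [10.9, -1.5, 12.5]
gripper_width: 0.2
grasp_force: 0.0
```

```bash
python3 -c "
from plan import *
rel((430,-125,230,50),(430,-125,180,50))"
```

```text
t1.35 pos [431.   55.1 256.9] tilt 36.7 F [10.9 -1.5 12.5] q [ 0.55 -0.25 -1.07  1.06 -0.4   0.06] w 0
(430, -125, 230, 50) [-12.0, 180.0, 26.0] [0.0, 0.23, 0.01]
(430, -125, 180, 50) [-42.0, 180.0, 66.0] [0.0, 0.23, 0.01]
```

```bash
cat > kin.py <<'E'
import numpy as np, itertools
from scipy.spatial.transform import Rotation as R
from scipy.optimize import least_squares
D=[([1.53063,.38545,.00673,-.0004,-1.19398,-.25859],[183.8,596.81,230.34],[.98885,-.1489,0,.00097])]
from bench import arm
s=arm.read_state(); D.append((s["joints"],s["position"],s["ee_rot"]))
E=lambda a,t:R.from_euler(a,t)
def fk(q,L,sg):
    a1,h,L2,e,L4,L6=L; s3,s4,s5,s6,f=sg
    R2=E("z",q[0])*E("y",q[1]); R3=R2*E("y",s3*q[2]); R5=R3*E("x",s4*q[3])*E("y",s5*q[4]); R6=R5*E("x",s6*q[5])
    p=E("z",q[0]).apply([a1,0,h])+R2.apply([0,0,L2])+R3.apply([L4,0,e])+R5.apply([L6,0,0])
    return p,R6*R.from_matrix([[0,0,1],[0,-f,0],[f,0,0]])
if __name__=="__main__":
    for sg in itertools.product((1,-1),repeat=5):
        er=[(fk(q,[0]*6,sg)[1].inv()*R.from_quat(o)).magnitude() for q,p,o in D]
        if max(er)<.3:
            g=lambda L:np.concatenate([fk(q,L,sg)[0]-p for q,p,o in D])
            o=least_squares(g,[0,250,400,50,350,250]); print(sg,np.round(er,3),np.round(o.x),np.round(o.fun,1))
E
python3 kin.py
sed -i 's/\[\[0,0,1\],\[0,-f,0\],\[f,0,0\]\]/[[0,0,1],[f,0,0],[0,f,0]]/' kin.py; python3 kin.py
```

```text
(-1, -1, -1, -1, -1) [0. 0.] [  22. -800. 1095.  570.  -43.  529.] [-1.598e+02  6.400e+00 -0.000e+00 -1.000e-01  2.000e-01  0.000e+00]
```

>>> servo_tool:
  rows:
    - [[0,20,40,0,0,0,0],[0,40,80,0,0,0,0],[0,60,120,0,0,0,0],[0,60,180,0,0,0,0],[0,60,180,0,0,0,0]]

```text
clock: 1.98
position: [472.4, -127.2, 293.4]
ee_rot: [0.949, -0.02, 0.314, 0.009]
contact_force: [0.2, 0.0, 0.2]
gripper_width: -0.1
grasp_force: 0.0
```

```bash
python3 -c "
from plan import *
rel((500,-125,200,40))
from bench import arm;s=arm.read_state();print(s['joints'].tolist(),s['position'].tolist(),s['ee_rot'].tolist())"
```

```text
t1.98 pos [ 472.4 -127.2  293.4] tilt 36.6 F [0.2 0.  0.2] q [ 0.13 -0.19 -0.73  0.27 -0.4   1.19] w 0
(500, -125, 200, 40) [-34.0, -4.0, 91.0] [0.0, 0.06, 0.0]
[0.12515922841272914, -0.18541391650249614, -0.7330448765965148, 0.2687285843191534, -0.4049554225511341, 1.1889551302129524] [472.37536766727925, -127.23242989085223, 293.4169413671345] [0.9492130522106608, -0.020421695982116017, 0.31383216555948296, 0.009322430282968443]
```

>>> servo_tool:
  rows:
    - [[0,-17,0,45,0,0.03,0],[0,-34,0,91,0,0.06,0],[0,-34,0,91,0,0.06,0]]

```text
clock: 2.35
position: [497.8, -147.6, 212.2]
ee_rot: [0.944, -0.011, 0.33, -0.011]
contact_force: [0.9, -0.5, 0.5]
gripper_width: 0.2
grasp_force: 0.0
```

```bash
cat > fit2.py <<'E'
from kin import *
from itertools import product
D=[D[0],([0.12515922841272914, -0.18541391650249614, -0.7330448765965148, 0.2687285843191534, -0.4049554225511341, 1.1889551302129524],[472.37536766727925, -127.23242989085223, 293.4169413671345],0),([.55,-.25,-1.07,1.06,-.4,.06],[431,55.1,256.9],0),D[1]]
sg=(-1,-1,-1,-1,-1)
def FK(q,L):
    a1,h,L2,e,L4,L6,b,w=L
    R2=E("z",q[0])*E("y",q[1]); R3=R2*E("y",-q[2]); R4=R3*E("x",-q[3]);R5=R4*E("y",-q[4])
    return E("z",q[0]).apply([a1,b,h])+R2.apply([0,0,L2])+R3.apply([L4,0,e])+R4.apply([0,w,0])+R5.apply([L6,0,0]), fk(q,[0]*6,sg)[1]
g=lambda L:np.concatenate([(FK(q,L)[0]-p)*(.3 if i==2 else 1) for i,(q,p,o) in enumerate(D)]+[(L-[0,250,400,50,350,250,-80,-80])*.002])
o=least_squares(g,[0,250,400,50,350,250,-80,-80]); L=o.x
if __name__=="__main__":
    print(np.round(L),np.round(o.fun,1))
    lo=np.array([-3.14,-1.21,-1.07,-3.16,-2.99,-3.1]);hi=np.array([3.14,2.06,1.41,2.05,-.16,3.1])
    from plan import ori
    for x,z in [(480,200),(480,120),(510,80),(510,60),(600,200),(660,240)]:
      for t in (30,40,50,60,70,80):
        best=None
        for q40 in (0,-3,.5,-.5):
          def r(q): p,Rq=FK(q,L); return np.r_[(p-[x,-128,z])/10,(Rq.inv()*ori(t)).as_rotvec()*5]
          for q60 in(1.3,-1.8):
            k=least_squares(r,np.clip([0,0,-.5,q40,-.8,q60],lo+.02,hi-.02),bounds=(lo,hi))
            if best is None or k.cost<best[0]-1e-4: best=(k.cost,k.x)
        print(x,z,t,"%.3f"%best[0],np.round(best[1],2))
E
python3 fit2.py
```

```text
[   1.  159.  564.    0.  420.  297.    1. -161.] [ 0.   0.  -0.1  0.   0.1  0.1  0.1  0.  -0.2 -0.  -0.   0.   0.  -0.2
  0.3 -0.1  0.1  0.1  0.2 -0.2]
480 200 30 0.000 [ 0.1  -0.02 -0.8   0.27 -0.28  1.19]
480 200 40 0.082 [ 0.06 -0.03 -0.77 -0.06 -0.16  1.54]
480 200 50 0.038 [-0.16 -0.03 -0.61 -0.97 -0.16  2.6 ]
480 200 60 0.000 [-0.54  0.   -0.62 -1.66 -0.43 -2.77]
480 200 70 0.000 [-0.82  0.12 -0.77 -2.   -0.81 -2.23]
480 200 80 0.000 [-0.96  0.33 -0.89 -2.15 -1.19 -1.87]
480 120 30 0.053 [ 0.06  0.14 -0.78 -0.04 -0.16  1.52]
480 120 40 0.065 [-0.14  0.13 -0.62 -0.9  -0.16  2.54]
480 120 50 0.000 [-0.47  0.15 -0.61 -1.63 -0.32 -2.8 ]
480 120 60 0.000 [-0.78  0.27 -0.77 -2.05 -0.71 -2.11]
480 120 70 0.000 [-0.94  0.48 -0.9  -2.19 -1.11 -1.73]
480 120 80 0.000 [-1.    0.76 -0.96 -2.2  -1.49 -1.44]
510 80 30 0.087 [ 0.01  0.26 -0.65 -0.33 -0.16  1.85]
510 80 40 0.027 [-0.22  0.26 -0.54 -1.19 -0.16  2.89]
510 80 50 0.000 [-0.58  0.3  -0.63 -1.92 -0.43 -2.39]
510 80 60 0.000 [-0.79  0.45 -0.79 -2.22 -0.82 -1.87]
510 80 70 0.000 [-0.89  0.66 -0.89 -2.29 -1.21 -1.58]
510 80 80 0.000 [
[... 320 characters left out ...]
00 [-0.93  0.98 -0.91 -2.28 -1.6  -1.33]
600 200 30 0.000 [ 0.08  0.19 -0.54  0.19 -0.33  1.28]
600 200 40 0.057 [ 0.05  0.17 -0.57  0.02 -0.16  1.47]
600 200 50 0.082 [-0.11  0.16 -0.4  -0.91 -0.16  2.52]
600 200 60 0.000 [-0.39  0.18 -0.41 -1.7  -0.3  -2.83]
600 200 70 0.000 [-0.62  0.27 -0.59 -2.19 -0.68 -2.18]
600 200 80 0.000 [-0.71  0.4  -0.71 -2.36 -1.05 -1.89]
660 240 30 0.000 [ 0.07  0.24 -0.33  0.13 -0.48  1.35]
660 240 40 0.004 [ 0.06  0.2  -0.53  0.34 -0.16  1.15]
660 240 50 0.120 [-0.    0.2  -0.36 -0.43 -0.16  1.97]
660 240 60 0.009 [-0.2   0.2  -0.27 -1.33 -0.16  2.97]
660 240 70 0.000 [-0.5   0.25 -0.4  -2.09 -0.5  -2.39]
660 240 80 0.000 [-0.61  0.35 -0.55 -2.37 -0.86 -2.03]
```

```bash
cat > go.py <<'E'
from fit2 import *
lo=np.array([-3.14,-1.21,-1.07,-3.16,-2.99,-3.1])+.02;hi=np.array([3.14,2.06,1.41,2.05,-.16,3.1])-.02
def ori2(t,a=-.045): 
    return R.from_euler("z",a)*R.from_quat([1,0,0,0])*R.from_euler("y",t,degrees=True)*R.from_euler("z",np.pi)
def ik(p,Rt,q0):
    k=least_squares(lambda q:np.r_[(FK(q,L)[0]-p)/10,(FK(q,L)[1].inv()*Rt).as_rotvec()*5],q0,bounds=(lo,hi)); return k.x,k.cost
def wrist(q):
    a1,h,L2,e,L4,L6,b,w=L
    R3=E("z",q[0])*E("y",q[1]-q[2]); c=E("z",q[0]).apply([a1,b,h])+(E("z",q[0])*E("y",q[1])).apply([0,0,L2])+R3.apply([L4,0,e])
    return c,c+(R3*E("x",-q[3])).apply([0,w,0])
E
cat > a.py <<'E'
from go import *
q0=arm.read_state()["joints"]; p0,R0=FK(q0,L)
qt,c=ik([450,-130,160],ori2(65),[-.8,.2,-.7,-2.1,-.7,1.0]); print(np.round(q0,2),np.round(qt,2),c)
N=20
pr=R0
for i in range(1,N+1):
    q=q0+(qt-q0)*i/N; p,Rq=FK(q,L); a,b=wrist(q)
    base=(p0,R0) if i<=10 else B
    if i==10:B=(p,Rq)
    print(np.round(base[1].inv().apply(p-base[0])).tolist(),np.round((base[1].inv()*Rq).as_rotvec(),2).tolist(),"| tcp",np.round(p),"w",np.round(a),np.round(b),"step %.0f"%np.degrees((pr.inv()*Rq).magnitude())); pr=Rq
E
python3 a.py
```

```text
[ 0.03 -0.01 -0.75  0.03 -0.16  1.49] [-0.87  0.16 -0.81 -1.96 -0.8   0.96] 5.458931630578182e-26
[-34.0, 17.0, 1.0] [-0.01, -0.04, 0.16] | tcp [ 471. -164.  189.] w [307.  -4. 437.] [ 297. -165.  429.] step 10
[-69.0, 29.0, 2.0] [-0.02, -0.08, 0.32] | tcp [ 445. -174.  168.] w [308. -18. 434.] [ 280. -175.  414.] step 10
[-101.0, 35.0, 1.0] [-0.03, -0.11, 0.48] | tcp [ 419. -180.  147.] w [309. -32. 430.] [ 262. -183.  399.] step 9
[-132.0, 36.0, 0.0] [-0.04, -0.15, 0.65] | tcp [ 394. -180.  129.] w [309. -46. 427.] [ 245. -188.  386.] step 9
[-159.0, 33.0, -1.0] [-0.04, -0.17, 0.81] | tcp [ 372. -176.  113.] w [308. -60. 423.] [ 229. -191.  372.] step 9
[-183.0, 26.0, -2.0] [-0.04, -0.2, 0.97] | tcp [ 353. -168.   99.] w [306. -74. 420.] [ 213. -191.  360.] step 9
[-203.0, 16.0, -3.0] [-0.03, -0.22, 1.13] | tcp [ 337. -158.   88.] w [304. -88. 416.] [ 198. -189.  348.] step 9
[-218.0, 3.0, -3.0] [-0.02, -0.23, 1.3] | tcp [ 325. -145.   79.] w [ 301. -102.  412.] [ 185. -185.  337.] step 9
[-228.0, -11.0, -3.0] [0.0, -0.24, 1.46] | tcp [ 318. -131.   72.] w [ 297. -116.  409.] [ 174
[... 571 characters left out ...]
40.  293.] step 9
[-48.0, -46.0, 14.0] [0.23, -0.14, 0.76] | tcp [360. -70.  89.] w [ 261. -194.  387.] [ 150. -133.  289.] step 9
[-47.0, -67.0, 14.0] [0.29, -0.17, 0.9] | tcp [377. -72. 100.] w [ 253. -206.  384.] [ 153. -126.  287.] step 9
[-43.0, -90.0, 11.0] [0.36, -0.21, 1.04] | tcp [396. -78. 113.] w [ 244. -218.  380.] [ 158. -121.  285.] step 9
[-33.0, -114.0, 6.0] [0.44, -0.24, 1.17] | tcp [415. -90. 128.] w [ 235. -229.  377.] [ 165. -118.  284.] step 9
[-19.0, -139.0, -1.0] [0.53, -0.28, 1.3] | tcp [ 433. -107.  143.] w [ 225. -240.  373.] [ 173. -117.  284.] step 9
[1.0, -164.0, -11.0] [0.62, -0.31, 1.42] | tcp [ 450. -130.  160.] w [ 215. -251.  369.] [ 181. -118.  285.] step 9
```

```bash
sed -i 's/\[450,-130,160\]/[520,-140,290]/; s/q=q0+(qt-q0)\*i\/N;/q=q0+(qt-q0)*i\/N; q[1]-=.08*np.sin(np.pi*i\/N); q[2]+=.22*np.sin(np.pi*i\/N);/' a.py; python3 a.py
```

```text
[ 0.03 -0.01 -0.75  0.03 -0.16  1.49] [-0.35 -0.09 -0.48 -1.36 -0.29 -0.09] 2.6665070558029185e-29
[23.0, 5.0, -11.0] [0.01, 0.06, 0.16] | tcp [ 509. -154.  235.] w [314.   3. 461.] [ 311. -157.  456.] step 10
[46.0, 10.0, -23.0] [0.02, 0.11, 0.32] | tcp [ 519. -159.  259.] w [321.  -3. 482.] [ 309. -162.  468.] step 10
[67.0, 14.0, -36.0] [0.04, 0.17, 0.48] | tcp [ 528. -164.  282.] w [326.  -9. 503.] [ 306. -166.  479.] step 10
[87.0, 17.0, -48.0] [0.07, 0.22, 0.64] | tcp [ 536. -168.  304.] w [330. -15. 524.] [ 303. -170.  488.] step 10
[105.0, 20.0, -61.0] [0.11, 0.26, 0.79] | tcp [ 541. -171.  325.] w [332. -22. 543.] [ 300. -173.  497.] step 9
[120.0, 22.0, -73.0] [0.15, 0.3, 0.94] | tcp [ 546. -174.  343.] w [333. -28. 561.] [ 297. -174.  504.] step 9
[133.0, 23.0, -83.0] [0.2, 0.33, 1.09] | tcp [ 549. -176.  359.] w [333. -34. 576.] [ 293. -175.  510.] step 9
[142.0, 24.0, -92.0] [0.25, 0.35, 1.24] | tcp [ 551. -177.  372.] w [332. -41. 590.] [ 290. -176.  513.] step 9
[149.0, 24.0, -99.0] [0.3, 0.37, 1.38] | tcp [ 552. -177.  382.] w [331. -47. 601.] [ 287. -175.  514.] step
[... 524 characters left out ...]
] [ 272. -163.  488.] step 9
[-11.0, 26.0, 2.0] [0.05, -0.01, 0.77] | tcp [ 543. -165.  363.] w [325. -85. 608.] [ 269. -158.  477.] step 9
[-15.0, 40.0, 4.0] [0.04, -0.0, 0.93] | tcp [ 539. -161.  350.] w [325. -91. 601.] [ 266. -153.  465.] step 9
[-20.0, 55.0, 6.0] [0.04, -0.0, 1.09] | tcp [ 535. -156.  335.] w [324. -98. 593.] [ 262. -148.  453.] step 9
[-25.0, 71.0, 8.0] [0.03, 0.0, 1.25] | tcp [ 530. -151.  320.] w [ 323. -104.  582.] [ 259. -142.  440.] step 9
[-30.0, 87.0, 10.0] [0.03, 0.01, 1.41] | tcp [ 525. -146.  305.] w [ 322. -111.  572.] [ 255. -135.  427.] step 9
[-35.0, 103.0, 12.0] [0.02, 0.02, 1.57] | tcp [ 520. -140.  290.] w [ 320. -117.  561.] [ 251. -128.  415.] step 9
```

>>> servo_tool:
  rows:
    - [[0,23,5,-11,0.01,0.06,0.16],[0,46,10,-23,0.02,0.11,0.32],[0,67,14,-36,0.04,0.17,0.48],[0,87,17,-48,0.07,0.22,0.64],[0,105,20,-61,0.11,0.26,0.79],[0,120,22,-73,0.15,0.3,0.94],[0,133,23,-83,0.2,0.33,1.09],[0,142,24,-92,0.25,0.35,1.24],[0,149,24,-99,0.3,0.37,1.38],[0,152,24,-103,0.35,0.37,1.53]]

```text
clock: 3.6
position: [552.7, -176.5, 389.4]
ee_rot: [-0.587, 0.605, -0.379, 0.382]
contact_force: [-0.7, -0.3, -0.1]
gripper_width: -0.1
grasp_force: 0.0
```

>>> servo_tool:
  rows:
    - [[0,-1,-1,-1,0.02,0,0.15],[0,-3,1,-2,0.03,0,0.31],[0,-5,6,-1,0.04,0,0.46],[0,-8,15,0,0.05,0,0.61],[0,-11,26,2,0.05,-0.01,0.77],[0,-15,40,4,0.04,0,0.93],[0,-20,55,6,0.04,0,1.09],[0,-25,71,8,0.03,0,1.25],[0,-30,87,10,0.03,0.01,1.41],[0,-35,103,12,0.02,0.02,1.57]]

```text
clock: 4.85
position: [520.6, -139.8, 290.5]
ee_rot: [0.02, 0.843, -0.009, 0.537]
contact_force: [-0.3, -0.1, -0.5]
gripper_width: -0.3
grasp_force: 0.0
```

```bash
cat > plan2.py <<'E'
from go import *
# targets x,y,z,tilt from the measured pose; prints the relative rows and IK check
def rel2(*T):
    s=arm.read_state(); R0=R.from_quat(s["ee_rot"]); p0=s["position"]; q=s["joints"]
    z=R0.as_matrix()[:,2]
    print("t%.2f"%s["clock"],"pos",np.round(p0,1),"tilt %.1f"%np.degrees(np.arctan2(np.hypot(z[0],z[1]),-z[2])),"F",np.round(s["contact_force"],1),"T",np.round(s["wrist_torque"],2),"q",np.round(q,2))
    for t in T:
        Rt=ori2(t[3]); k,c=ik(t[:3],Rt,np.clip(q,lo,hi)); q=k
        print([float(round(v)) for v in t],np.round(R0.inv().apply(np.array(t[:3])-p0)).tolist()+np.round((R0.inv()*Rt).as_rotvec(),2).tolist(),"cost %.3f"%c,np.round(k,2),"w",np.round(wrist(k)[1]))
E
python3 - <<'E'
from plan2 import *
rel2((510,-138,250,65),(490,-130,210,65),(465,-130,160,65),(465,-130,110,65),(465,-130,80,65))
E
```

```text
t4.85 pos [ 520.6 -139.8  290.5] tilt 65.0 F [-0.3 -0.1 -0.5] T [ 0.1   1.79 -0.02] q [-0.36 -0.09 -0.48 -1.37 -0.3  -0.08]
[510.0, -138.0, 250.0, 65.0] [41.0, 1.0, 7.0, 0.0, 0.0, -0.0] cost 0.000 [-0.53 -0.02 -0.55 -1.66 -0.44  0.32] w [ 241. -126.  376.]
[490.0, -130.0, 210.0, 65.0] [86.0, 8.0, 6.0, 0.0, 0.0, -0.0] cost 0.000 [-0.67  0.04 -0.66 -1.85 -0.58  0.63] w [ 221. -118.  336.]
[465.0, -130.0, 160.0, 65.0] [142.0, 7.0, 4.0, 0.0, 0.0, -0.0] cost 0.000 [-0.84  0.18 -0.79 -2.   -0.79  0.97] w [ 196. -118.  286.]
[465.0, -130.0, 110.0, 65.0] [187.0, 6.0, 26.0, 0.0, 0.0, -0.0] cost 0.000 [-0.93  0.42 -0.89 -2.14 -0.98  1.32] w [ 196. -118.  236.]
[465.0, -130.0, 80.0, 65.0] [215.0, 6.0, 38.0, 0.0, 0.0, -0.0] cost 0.000 [-0.96  0.58 -0.93 -2.2  -1.1   1.51] w [ 196. -118.  206.]
```

>>> servo_tool:
  rows:
    - [[0,41,1,7,0,0,0],[0,86,6,6,0,0,0],[0,115,7,5,0,0,0],[0,142,7,4,0,0,0],[0,165,7,15,0,0,0],[0,187,7,26,0,0,0],[0,187,7,26,0,0,0],[0,187,7,26,0,0,0]]

```text
clock: 5.85
position: [466.5, -130.9, 111.7]
ee_rot: [0.017, 0.843, -0.011, 0.538]
contact_force: [0.6, -0.1, 0.3]
gripper_width: -0.0
grasp_force: 0.0
```

Run:
```python
from plan2 import *
import cv2
from fit import proj,world
rel2((475,-129,75,65),(510,-130,62,65))
B=(600.5,-132,-.045)
Ls=[(-97,-45,100),(-97,45,100),(-70,45,87),(-70,-45,87),(-70,-75,90),(-70,75,90),(70,-75,90),(70,75,90)]
out=[]
for n in("wrist","top"):
    im=arm.get_image(n)[:,:,::-1].copy(); im=cv2.convertScaleAbs(im,alpha=1.6)
    P=proj(n,world(B,Ls)); 
    if n=="top": im=im[120:240,180:340];P=P-[180,120]
    sc=400/im.shape[1]; im=cv2.resize(im,None,fx=sc,fy=sc,interpolation=cv2.INTER_CUBIC)
    for p in P*sc: cv2.circle(im,tuple(int(v) for v in p),3,(0,0,255),1)
    out.append(im[:300])
cv2.imwrite("pics/w1.png",np.hstack(out))
```

```text
t5.85 pos [ 466.5 -130.9  111.7] tilt 65.1 F [ 0.6 -0.1  0.3] T [0.05 1.79 0.01] q [-0.92  0.4  -0.87 -2.12 -0.96  1.3 ]
[475.0, -129.0, 75.0, 65.0] [30.0, 2.0, 23.0, 0.0, 0.0, 0.0] cost 0.000 [-0.94  0.59 -0.91 -2.22 -1.09  1.51] w [ 207. -117.  200.]
[510.0, -130.0, 62.0, 65.0] [27.0, 3.0, 60.0, 0.0, 0.0, 0.0] cost 0.000 [-0.86  0.63 -0.86 -2.3  -1.08  1.51] w [ 242. -118.  187.]
```

View pics/w1.png

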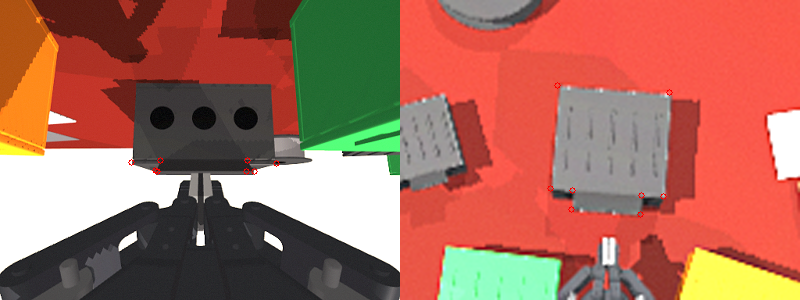

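The pictures confirm the fit: the lip and cover corners match the overlay to about 3 mm, and the closed fingers stand in front of the lip's middle.

Run:
```python
from plan2 import *
c=arm.camera_params("wrist");print(-np.array(c["R"]).T@np.array(c["t"]).ravel())
h=np.array([670.5,-135.2]);yaw=-.045
# finger contact corner on arc radius r around hinge, corner = TCP+11n
T=[(480,-129,63,65),(519,-130,64,65)]
for th in (.15,.3,.5,.7,.9,1.1,1.3,1.45,1.55):
    ti=65+8*min(1,th/1.2); r=145; t=np.radians(ti)
    cx=-r*np.cos(th)-11*np.cos(t)+ (0.0)*np.sin(th); cz=85+r*np.sin(th)-11*np.sin(t)
    T.append((h[0]+cx*np.cos(yaw),-134.5+cx*np.sin(yaw)+0.,cz,ti))
rel2(*T)
```

```text
[ 309.24494131 -124.14318773  112.48857322]
t5.95 pos [ 466.7 -130.8  112.7] tilt 65.2 F [ 1.6 -0.7  0.3] T [ 0.08  1.78 -0.03] q [-0.92  0.4  -0.87 -2.12 -0.96  1.3 ]
[480.0, -129.0, 63.0, 65.0] [40.0, 2.0, 33.0, 0.0, 0.0, 0.01] cost 0.000 [-0.94  0.65 -0.92 -2.25 -1.13  1.57] w [ 212. -117.  188.]
[519.0, -130.0, 64.0, 65.0] [22.0, 3.0, 68.0, 0.0, 0.0, 0.01] cost 0.000 [-0.84  0.62 -0.85 -2.31 -1.06  1.48] w [ 251. -118.  189.]
[523.0, -128.0, 97.0, 66.0] [-9.0, 5.0, 58.0, 0.0, -0.01, 0.01] cost 0.000 [-0.81  0.5  -0.82 -2.27 -0.98  1.36] w [ 253. -116.  217.]
[528.0, -128.0, 118.0, 67.0] [-30.0, 5.0, 53.0, 0.0, -0.03, 0.01] cost 0.000 [-0.79  0.43 -0.8  -2.25 -0.94  1.28] w [ 255. -116.  233.]
[539.0, -129.0, 144.0, 68.0] [-59.0, 5.0, 53.0, 0.0, -0.05, 0.01] cost 0.000 [-0.76  0.36 -0.75 -2.22 -0.88  1.19] w [ 264. -116.  254.]
[556.0, -129.0, 168.0, 70.0] [-88.0, 5.0, 58.0, 0.0, -0.08, 0.01] cost 0.000 [-0.72  0.31 -0.71 -2.21 -0.82  1.11] w [ 278. -117.  271.]
[577.0, -130.0, 188.0, 71.0] [-115.0, 5.0, 68.0, 0.0, -0.1, 0.0] cost 0.000 [-0.69  0.29 -0.66 -2.21 -0.78  1.05] w [ 297. -118.  285.]
[601.0, -131.0, 204.0, 72.0] [-139.0, 4.0, 84.0, 0.0, -0.12, 0.0] cost 0.000 [-0.65  0.29 -0.61 -2.23 -0.76  1.02] w [ 320. -119.  294.]
[629.0, -133.0, 214.0, 73.0] [-160.0, 4.0, 104.0, 0.0, -0.14, 0.0] cost 0.000 [-0.61  0.3  -0.55 -2.24 -0.72  1.  ] w [ 346. -120.  301.]
[650.0, -134.0, 218.0, 73.0] [-173.0, 4.0, 122.0, 0.0, -0.14, 0.0] cost 0.000 [-0.58  0.31 -0.5  -2.25 -0.68  0.98] w [ 367. -121.  305.]
[664.0, -134.0, 219.0, 73.0] [-180.0, 4.0, 135.0, 0.0, -0.14, 0.0] cost 0.000 [-0.57  0.33 -0.47 -2.26 -0.66  0.97] w [ 381. -121.  306.]
```

>>> servo_tool:
  rows:
    - [[0,20,1,16,0,0,0],[0,40,2,33,0,0,0],[0,40,2,33,0,0,0],[0,34,2,45,0,0,0],[0,28,3,57,0,0,0],[0,22,3,67,0,0,0],[0,22,3,67,0,0,0],[0,22,3,67,0,0,0]]

```text
clock: 6.95
position: [519.1, -130.3, 66.3]
ee_rot: [0.017, 0.841, -0.012, 0.541]
contact_force: [1.8, -1.6, 8.2]
gripper_width: -0.2
grasp_force: 0.0
```

```bash
cat > arc.py <<'E'
from plan2 import *
import sys
T=[]
for th in map(float,sys.argv[1:]):
    ti=65+8*min(1,th/1.2); r=145; t=np.radians(ti); yaw=-.045
    cx=-r*np.cos(th)-11*np.cos(t); T.append((670.5+cx*np.cos(yaw),-135+cx*np.sin(yaw),85+r*np.sin(th)-11*np.sin(t),ti))
rel2(*T)
E
python3 arc.py 0.03 .12 .2 .3 .4 .5 .6 .7 .8 .9
```

```text
t6.95 pos [ 519.1 -130.3   66.3] tilt 65.5 F [ 1.8 -1.6  8.2] T [ 0.24  0.12 -0.52] q [-0.84  0.62 -0.85 -2.3  -1.07  1.48]
[521.0, -128.0, 79.0, 65.0] [-13.0, 2.0, -4.0, 0.0, 0.01, 0.0] cost 0.000 [-0.82  0.55 -0.83 -2.29 -1.01  1.42] w [ 253. -116.  204.]
[522.0, -128.0, 92.0, 66.0] [-25.0, 2.0, -8.0, 0.0, -0.0, 0.0] cost 0.000 [-0.82  0.51 -0.82 -2.27 -0.99  1.37] w [ 252. -116.  214.]
[524.0, -128.0, 104.0, 66.0] [-36.0, 2.0, -11.0, 0.0, -0.01, 0.0] cost 0.000 [-0.81  0.48 -0.81 -2.26 -0.96  1.33] w [ 253. -116.  223.]
[528.0, -129.0, 118.0, 67.0] [-50.0, 2.0, -13.0, 0.0, -0.03, 0.0] cost 0.000 [-0.79  0.43 -0.8  -2.25 -0.93  1.28] w [ 256. -116.  233.]
[533.0, -129.0, 131.0, 68.0] [-65.0, 2.0, -14.0, 0.0, -0.04, 0.0] cost 0.000 [-0.78  0.39 -0.78 -2.23 -0.9   1.23] w [ 259. -116.  244.]
[539.0, -129.0, 144.0, 68.0] [-79.0, 2.0, -14.0, 0.0, -0.05, 0.0] cost 0.000 [-0.76  0.36 -0.75 -2.22 -0.88  1.18] w [ 265. -117.  254.]
[547.0, -129.0, 157.0, 69.0] [-94.0, 2.0, -12.0, 0.0, -0.06, 0.0] cost 0.000 [-0.74  0.33 -0.73 -2.22 -0.85  1.14] w [ 271. -117.  263.]
[556.0, -130.0, 168.0, 70.0] [-108.0, 2.0, -9.0, 0.0, -0.07, 0.0] cost 0.000 [-0.72  0.31 -0.71 -2.21 -0.82  1.1 ] w [ 279. -117.  271.]
[566.0, -130.0, 179.0, 70.0] [-122.0, 2.0, -4.0, 0.0, -0.08, 0.0] cost 0.000 [-0.7   0.3  -0.68 -2.21 -0.8   1.07] w [ 287. -118.  278.]
[577.0, -131.0, 188.0, 71.0] [-135.0, 2.0, 2.0, 0.0, -0.1, 0.0] cost 0.000 [-0.69  0.29 -0.65 -2.21 -0.78  1.05] w [ 297. -118.  285.]
```

>>> servo_tool:
  rows:
    - [[0,-7,1,-2,0,0,0],[0,-13,2,-4,0,0,0],[0,-19,2,-6,0,0,0],[0,-25,2,-8,0,0,0],[0,-31,2,-10,0,0,0],[0,-36,2,-11,0,-0.01,0],[0,-43,2,-12,0,-0.02,0],[0,-50,2,-13,0,-0.03,0],[0,-57,2,-14,0,-0.03,0],[0,-65,2,-14,0,-0.04,0]]

```text
clock: 8.2
position: [532.9, -128.5, 128.4]
ee_rot: [0.017, 0.832, -0.011, 0.555]
contact_force: [-0.9, 0.4, 1.1]
gripper_width: 0.1
grasp_force: 0.5
```

```bash
python3 arc.py .5 .6 .7 .8 .9
python3 - <<'E'
from bench import arm
import cv2,numpy as np
a=arm.get_image("scene")[140:260,180:340,::-1]; b=arm.get_image("top")[120:240,180:340,::-1]
cv2.imwrite("pics/l1.png",cv2.convertScaleAbs(np.hstack([cv2.resize(i,(400,300),interpolation=cv2.INTER_CUBIC) for i in(a,b)]),alpha=1.6))
E
```

```text
t8.20 pos [ 532.9 -128.5  128.4] tilt 67.4 F [-0.9  0.4  1.1] T [ 0.07  2.01 -0.02] q [-0.78  0.4  -0.78 -2.23 -0.91  1.24]
[539.0, -129.0, 144.0, 68.0] [-17.0, -0.0, -0.0, 0.0, -0.02, 0.0] cost 0.000 [-0.76  0.36 -0.75 -2.22 -0.88  1.19] w [ 264. -117.  254.]
[547.0, -129.0, 157.0, 69.0] [-31.0, -0.0, 2.0, 0.0, -0.03, 0.0] cost 0.000 [-0.74  0.33 -0.73 -2.22 -0.85  1.14] w [ 271. -117.  263.]
[556.0, -130.0, 168.0, 70.0] [-45.0, -0.0, 6.0, 0.0, -0.04, 0.0] cost 0.000 [-0.72  0.31 -0.71 -2.21 -0.83  1.11] w [ 278. -117.  271.]
[566.0, -130.0, 179.0, 70.0] [-59.0, -0.0, 11.0, 0.0, -0.05, 0.0] cost 0.000 [-0.7   0.3  -0.68 -2.21 -0.8   1.08] w [ 287. -118.  278.]
[577.0, -131.0, 188.0, 71.0] [-72.0, -1.0, 18.0, 0.0, -0.06, 0.0] cost 0.000 [-0.69  0.29 -0.66 -2.21 -0.78  1.05] w [ 297. -118.  285.]
```

View pics/l1.png

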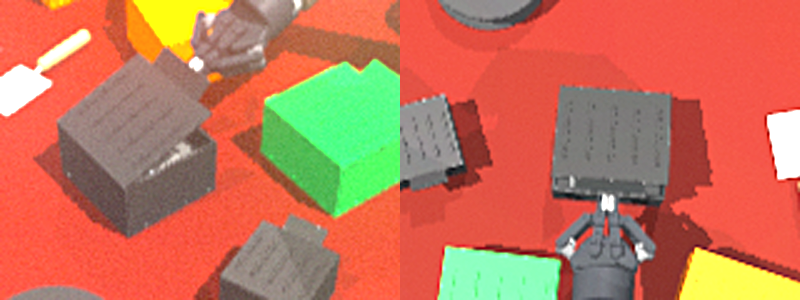

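The cover is lifting on the fingertips, about 0.4 rad so far, so I'll continue along the arc.

>>> servo_tool:
  rows:
    - [[0,-9,0,0,0,-0.01,0],[0,-17,0,0,0,-0.02,0],[0,-24,0,1,0,-0.02,0],[0,-31,0,2,0,-0.03,0],[0,-38,0,4,0,-0.03,0],[0,-45,0,6,0,-0.04,0],[0,-52,0,8,0,-0.05,0],[0,-59,0,11,0,-0.05,0],[0,-66,0,14,0,-0.06,0],[0,-72,-1,18,0,-0.06,0]]

```text
clock: 9.55
position: [577.1, -131.1, 187.3]
ee_rot: [0.017, 0.815, -0.012, 0.579]
contact_force: [-0.9, 0.3, -0.2]
gripper_width: 0.6
grasp_force: 0.3
```

```bash
python3 arc.py 1 1.1 1.2 1.3 1.35 1.4 1.45 1.5 1.55 1.6 1.65 1.7
```

```text
t9.55 pos [ 577.1 -131.1  187.3] tilt 70.8 F [-0.9  0.3 -0.2] T [0.09 1.89 0.04] q [-0.69  0.29 -0.65 -2.2  -0.78  1.04]
[589.0, -131.0, 197.0, 72.0] [-13.0, 0.0, 8.0, 0.0, -0.02, 0.0] cost 0.000 [-0.67  0.29 -0.63 -2.22 -0.77  1.04] w [ 308. -119.  290.]
[601.0, -132.0, 204.0, 72.0] [-24.0, 0.0, 18.0, 0.0, -0.03, 0.0] cost 0.000 [-0.65  0.29 -0.61 -2.23 -0.76  1.03] w [ 319. -119.  294.]
[615.0, -132.0, 210.0, 73.0] [-34.0, 0.0, 28.0, 0.0, -0.04, 0.0] cost 0.000 [-0.64  0.29 -0.58 -2.24 -0.75  1.02] w [ 332. -120.  296.]
[629.0, -133.0, 214.0, 73.0] [-42.0, 0.0, 40.0, 0.0, -0.04, 0.0] cost 0.000 [-0.61  0.3  -0.55 -2.25 -0.72  1.  ] w [ 345. -120.  301.]
[636.0, -133.0, 216.0, 73.0] [-46.0, 0.0, 46.0, 0.0, -0.04, 0.0] cost 0.000 [-0.6   0.3  -0.54 -2.25 -0.71  0.99] w [ 352. -121.  303.]
[643.0, -134.0, 217.0, 73.0] [-50.0, 0.0, 52.0, 0.0, -0.04, 0.0] cost 0.000 [-0.59  0.31 -0.52 -2.25 -0.7   0.99] w [ 359. -121.  304.]
[650.0, -134.0, 218.0, 73.0] [-53.0, 0.0, 59.0, 0.0, -0.04, 0.0] cost 0.000 [-0.58  0.31 -0.5  -2.25 -0.68  0.98] w [ 367. -121.  305.]
[657.0, -134.0, 219.0, 73.0] [-56.0, 0.0, 65.0, 0.0, -0.04, 0.0] cost 0.000 [-0.58  0.32 -0.49 -2.25 -0.67  0.98] w [ 374. -122.  306.]
[664.0, -135.0, 219.0, 73.0] [-59.0, -0.0, 72.0, 0.0, -0.04, 0.0] cost 0.000 [-0.57  0.33 -0.47 -2.26 -0.67  0.97] w [ 381. -122.  306.]
[672.0, -135.0, 219.0, 73.0] [-61.0, -0.0, 79.0, 0.0, -0.04, 0.0] cost 0.000 [-0.56  0.34 -0.46 -2.26 -0.66  0.97] w [ 388. -122.  306.]
[679.0, -135.0, 219.0, 73.0] [-63.0, -0.0, 86.0, 0.0, -0.04, 0.0] cost 0.000 [-0.55  0.34 -0.45 -2.27 -0.65  0.97] w [ 395. -123.  306.]
[686.0, -136.0, 218.0, 73.0] [-65.0, -0.0, 93.0, 0.0, -0.04, 0.0] cost 0.000 [-0.55  0.35 -0.43 -2.27 -0.64  0.97] w [ 403. -123.  305.]
```

>>> servo_tool:
  rows:
    - [[0,-7,0,4,0,-0.01,0],[0,-13,0,8,0,-0.02,0],[0,-19,0,13,0,-0.03,0],[0,-24,0,18,0,-0.03,0],[0,-29,0,23,0,-0.04,0],[0,-34,0,28,0,-0.04,0],[0,-38,0,34,0,-0.04,0],[0,-42,0,40,0,-0.04,0],[0,-46,0,46,0,-0.04,0],[0,-50,0,52,0,-0.04,0]]

```text
clock: 10.8
position: [642.8, -133.9, 217.3]
ee_rot: [0.016, 0.803, -0.012, 0.595]
contact_force: [0.0, 0.3, -0.3]
gripper_width: -0.1
grasp_force: 0.1
```

```bash
python3 arc.py 1.45 1.5 1.55 1.6 1.65 1.7 1.75
python3 - <<'E'
from bench import arm
import cv2,numpy as np
a=arm.get_image("scene")[120:240,180:340,::-1]; b=arm.get_image("top")[100:220,180:340,::-1]
cv2.imwrite("pics/l2.png",cv2.convertScaleAbs(np.hstack([cv2.resize(i,(400,300),interpolation=cv2.INTER_CUBIC) for i in(a,b)]),alpha=1.6))
E
```

```text
t10.80 pos [ 642.8 -133.9  217.3] tilt 73.1 F [ 0.   0.3 -0.3] T [0.08 1.94 0.  ] q [-0.6   0.31 -0.52 -2.24 -0.7   0.98]
[650.0, -134.0, 218.0, 73.0] [-3.0, 0.0, 6.0, 0.0, 0.0, 0.0] cost 0.000 [-0.58  0.31 -0.5  -2.25 -0.69  0.98] w [ 366. -121.  305.]
[657.0, -134.0, 219.0, 73.0] [-6.0, 0.0, 13.0, 0.0, 0.0, 0.0] cost 0.000 [-0.58  0.32 -0.49 -2.26 -0.68  0.98] w [ 374. -122.  306.]
[664.0, -135.0, 219.0, 73.0] [-8.0, 0.0, 20.0, 0.0, 0.0, 0.0] cost 0.000 [-0.57  0.33 -0.48 -2.26 -0.67  0.97] w [ 381. -122.  306.]
[672.0, -135.0, 219.0, 73.0] [-10.0, 0.0, 27.0, 0.0, 0.0, 0.0] cost 0.000 [-0.56  0.34 -0.46 -2.26 -0.66  0.97] w [ 388. -122.  306.]
[679.0, -135.0, 219.0, 73.0] [-12.0, -0.0, 34.0, 0.0, 0.0, 0.0] cost 0.000 [-0.55  0.34 -0.45 -2.27 -0.65  0.97] w [ 395. -123.  306.]
[686.0, -136.0, 218.0, 73.0] [-14.0, -0.0, 41.0, 0.0, 0.0, 0.0] cost 0.000 [-0.55  0.35 -0.43 -2.27 -0.64  0.97] w [ 402. -123.  305.]
[693.0, -136.0, 217.0, 73.0] [-15.0, -0.0, 48.0, 0.0, 0.0, 0.0] cost 0.000 [-0.54  0.36 -0.42 -2.28 -0.64  0.97] w [ 410. -123.  304.]
```

View pics/l2.png

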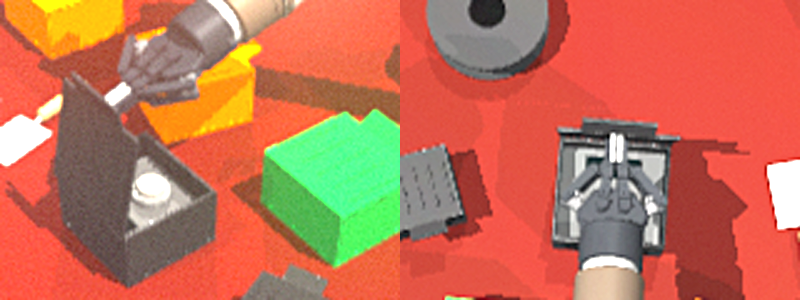

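Cover is almost upright against the fingertips and the button is visible. Now I'll ease it past balance.

>>> servo_tool:
  rows:
    - [[0,-2,0,3,0,0,0],[0,-3,0,6,0,0,0],[0,-6,0,13,0,0,0],[0,-8,0,20,0,0,0],[0,-10,0,27,0,0,0],[0,-12,0,34,0,0,0],[0,-14,0,41,0,0,0],[0,-15,0,48,0,0,0],[0,-15,0,48,0,0,0],[0,-15,0,48,0,0,0]]

```text
clock: 12.15
position: [692.4, -135.9, 217.4]
ee_rot: [0.016, 0.803, -0.012, 0.595]
contact_force: [0.4, -0.4, 0.4]
gripper_width: 0.4
grasp_force: 0.0
```

Run:
```python
from plan2 import *
import cv2,numpy as np
a=arm.get_image("scene")[120:240,180:340,::-1]; b=arm.get_image("top")[100:220,180:340,::-1]
cv2.imwrite("pics/l3.png",cv2.convertScaleAbs(np.hstack([cv2.resize(i,(400,300),interpolation=cv2.INTER_CUBIC) for i in(a,b)]),alpha=1.6))
rel2((640,-134,225,65),(560,-131,235,60))
```

```text
t12.25 pos [ 692.4 -135.9  217.6] tilt 73.1 F [-0.2  0.2 -1. ] T [0.07 1.91 0.06] q [-0.54  0.36 -0.42 -2.27 -0.64  0.97]
[640.0, -134.0, 225.0, 65.0] [8.0, -0.0, -52.0, 0.0, 0.14, 0.0] cost 0.000 [-0.44  0.22 -0.37 -1.88 -0.38  0.51] w [ 371. -122.  350.]
[560.0, -131.0, 235.0, 60.0] [22.0, -0.0, -132.0, 0.0, 0.23, 0.0] cost 0.000 [-0.29  0.05 -0.45 -1.4  -0.22 -0.05] w [ 303. -119.  383.]
```

View pics/l3.png

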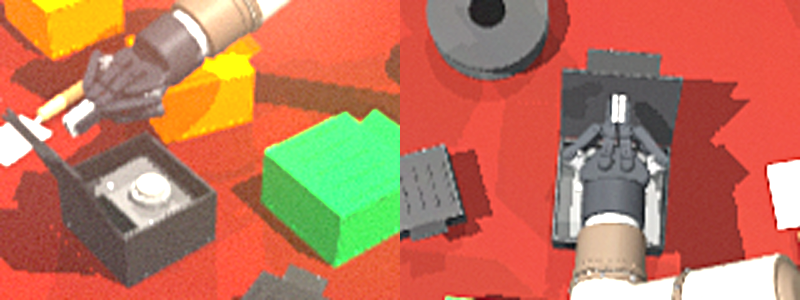

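The cover rests fully open, leaning back and clear of the fingers. I'll back off and turn the tool to point down for the press.

>>> servo_tool:
  rows:
    - [[0,4,0,-26,0,0.05,0],[0,8,0,-52,0,0.14,0],[0,8,0,-92,0,0.18,0],[0,8,0,-132,0,0.2,0],[0,8,0,-142,0,0.2,0]]

```text
clock: 12.88
position: [553.2, -129.3, 253.7]
ee_rot: [0.016, 0.858, -0.011, 0.514]
contact_force: [0.3, 1.2, -0.5]
gripper_width: -0.1
grasp_force: 0.0
```

```bash
cat > b.py <<'E'
from go import *
from plan import ori
q0=arm.read_state()["joints"]; p0,R0=FK(q0,L)
qt,c=ik([560,-131,230],ori(0),[.1,.2,-.2,0,-1.2,1.3]); print(np.round(p0),np.round(q0,2),np.round(qt,2),c)
N=20
pr=R0;pp=p0
for i in range(1,N+1):
    q=q0+(qt-q0)*i/N; q[1]-=.1*np.sin(np.pi*i/N); q[2]+=.15*np.sin(np.pi*i/N); p,Rq=FK(q,L); a,b=wrist(q)
    base=(p0,R0) if i<=10 else B
    if i==10:B=(p,Rq)
    print(np.round(base[1].inv().apply(p-base[0])).tolist()+np.round((base[1].inv()*Rq).as_rotvec(),2).tolist(),"| tcp",np.round(p),"w",np.round(b),"step %.0f %.0f"%(np.degrees((pr.inv()*Rq).magnitude()),np.linalg.norm(p-pp))); pr=Rq;pp=p
E
python3 b.py
```

```text
[ 553. -129.  254.] [-0.31  0.01 -0.45 -1.41 -0.24 -0.03] [ 0.05  0.3  -0.12  0.   -1.15  1.47] 4.095095933514098e-23
[-24.0, 8.0, 3.0, -0.05, -0.02, -0.16] | tcp [ 568. -122.  273.] w [ 303. -128.  409.] step 10 26
[-47.0, 15.0, 5.0, -0.1, -0.04, -0.32] | tcp [ 581. -115.  292.] w [ 315. -137.  425.] step 10 24
[-67.0, 23.0, 6.0, -0.15, -0.07, -0.49] | tcp [ 591. -108.  310.] w [ 327. -145.  441.] step 10 22
[-85.0, 30.0, 6.0, -0.19, -0.08, -0.65] | tcp [ 600. -101.  325.] w [ 339. -151.  458.] step 10 19
[-99.0, 36.0, 6.0, -0.23, -0.1, -0.81] | tcp [607. -95. 338.] w [ 350. -158.  475.] step 10 16
[-110.0, 42.0, 6.0, -0.27, -0.11, -0.97] | tcp [612. -89. 348.] w [ 361. -163.  490.] step 9 12
[-118.0, 47.0, 6.0, -0.32, -0.12, -1.12] | tcp [615. -85. 355.] w [ 372. -167.  505.] step 9 9
[-122.0, 50.0, 6.0, -0.36, -0.12, -1.28] | tcp [618. -81. 358.] w [ 384. -171.  519.] step 9 5
[-122.0, 53.0, 6.0, -0.41, -0.12, -1.43] | tcp [618. -79. 358.] w [ 395. -173.  531.] step 9 3
[-118.0, 54.0, 8.0, -0.47, -0.11, -1.57] | tcp [618. -78. 354.] w [ 407. -175.  541.] step 9 4
[1.0, 6.0, 3.0, -
[... 236 characters left out ...]
. -174.  557.] step 9 13
[12.0, 41.0, 14.0, -0.3, -0.07, -0.54] | tcp [604. -86. 312.] w [ 462. -172.  558.] step 9 15
[17.0, 57.0, 17.0, -0.39, -0.11, -0.66] | tcp [598. -91. 297.] w [ 477. -168.  558.] step 9 17
[24.0, 74.0, 20.0, -0.49, -0.15, -0.78] | tcp [591. -97. 281.] w [ 493. -163.  555.] step 9 18
[32.0, 90.0, 22.0, -0.58, -0.2, -0.9] | tcp [ 583. -104.  266.] w [ 510. -157.  550.] step 9 18
[40.0, 107.0, 22.0, -0.68, -0.26, -1.02] | tcp [ 575. -113.  252.] w [ 526. -150.  544.] step 9 18
[48.0, 121.0, 21.0, -0.77, -0.33, -1.13] | tcp [ 567. -122.  240.] w [ 543. -141.  536.] step 9 17
[57.0, 134.0, 19.0, -0.87, -0.4, -1.23] | tcp [ 560. -131.  230.] w [ 560. -131.  527.] step 9 16
```

>>> servo_tool:
  rows:
    - [[0,-24,8,3,-0.05,-0.02,-0.16],[0,-47,15,5,-0.1,-0.04,-0.32],[0,-67,23,6,-0.15,-0.07,-0.49],[0,-85,30,6,-0.19,-0.08,-0.65],[0,-99,36,6,-0.23,-0.1,-0.81],[0,-110,42,6,-0.27,-0.11,-0.97],[0,-118,47,6,-0.32,-0.12,-1.12],[0,-122,50,6,-0.36,-0.12,-1.28],[0,-122,53,6,-0.41,-0.12,-1.43],[0,-118,54,8,-0.47,-0.11,-1.57]]

```text
clock: 14.12
position: [619.2, -78.8, 351.6]
ee_rot: [0.698, -0.573, 0.187, -0.387]
contact_force: [1.2, -0.6, 0.2]
gripper_width: -0.2
grasp_force: 0.0
```

>>> servo_tool:
  rows:
    - [[0,1,6,3,-0.07,-0.01,-0.14],[0,3,16,7,-0.14,-0.03,-0.28],[0,7,27,10,-0.22,-0.05,-0.41],[0,12,41,14,-0.3,-0.07,-0.54],[0,17,57,17,-0.39,-0.11,-0.66],[0,24,74,20,-0.49,-0.15,-0.78],[0,32,90,22,-0.58,-0.2,-0.9],[0,40,107,22,-0.68,-0.26,-1.02],[0,48,121,21,-0.77,-0.33,-1.13],[0,57,134,19,-0.87,-0.4,-1.23]]

```text
clock: 15.38
position: [560.1, -132.4, 227.5]
ee_rot: [1.0, -0.024, -0.005, -0.002]
contact_force: [0.4, -0.4, 0.5]
gripper_width: -0.2
grasp_force: 0.0
```

Run:
```python
from plan import *
import cv2
from fit import proj,world
B=(600.5,-132,-.045)
rel((578.5,-131,140,0),(578.5,-131,85,0))
out=[]
for n in("wrist","scene"):
    im=cv2.convertScaleAbs(arm.get_image(n)[:,:,::-1],alpha=1.4); P=proj(n,world(B,[(-22,0,72),(-70,-75,85),(-70,75,85),(70,-75,85),(70,75,85)]))
    if n=="scene": im=im[120:240,180:340];P=P-[180,120]
    sc=400/im.shape[1]; im=cv2.resize(im,None,fx=sc,fy=sc,interpolation=cv2.INTER_CUBIC)
    for p in P*sc: cv2.circle(im,tuple(int(v) for v in p),3,(0,0,255),1)
    out.append(im[:300])
cv2.imwrite("pics/b1.png",np.hstack(out))
```

```text
t15.38 pos [ 560.1 -132.4  227.5] tilt 0.6 F [ 0.4 -0.4  0.5] q [ 0.05  0.31 -0.11 -0.   -1.16  1.48] w 0
(578.5, -131, 140, 0) [19.0, -2.0, 87.0] [-0.0, 0.01, -0.0]
(578.5, -131, 85, 0) [20.0, -2.0, 142.0] [-0.0, 0.01, -0.0]
```

View pics/b1.png

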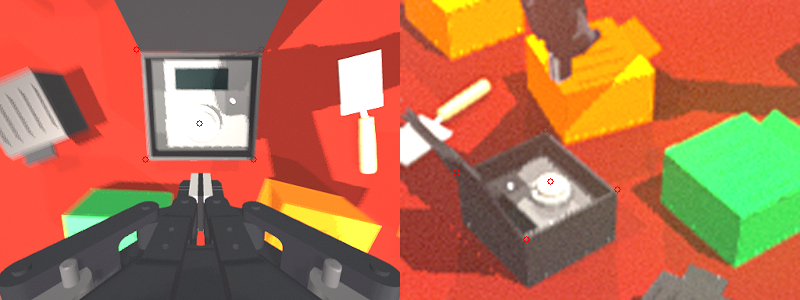

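The overlay matches the rim and button to within about 3 mm. The cover is fully open. Next I descend.

>>> servo_tool:
  rows:
    - [[0,10,-1,40,0,0.01,0],[0,20,-2,85,0,0.01,0],[0,20,-2,110,0,0.01,0],[0,20,-2,130,0,0.01,0],[0,20,-2,142,0,0.01,0],[0,20,-2,142,0,0.01,0]]

```text
clock: 16.23
position: [579.5, -130.3, 85.4]
ee_rot: [1.0, -0.026, 0.001, -0.003]
contact_force: [0.6, 0.3, 0.3]
gripper_width: -0.0
grasp_force: 0.0
```

>>> servo_tool:
  rows:
    - [[0,0,0,5,0,0,0],[0,0,0,10,0,0,0],[0,0,0,14,0,0,0],[0,0,0,16,0,0,0],[0,0,0,16,0,0,0]]

```text
clock: 16.85
position: [580.0, -130.2, 69.9]
ee_rot: [1.0, -0.025, 0.002, -0.002]
contact_force: [0.0, -0.3, 1.8]
gripper_width: -0.1
grasp_force: 1.3
```

>>> servo_tool:
  rows:
    - [[0,0,0,2,0,0,0],[0,0,0,4,0,0,0],[0,0,0,5,0,0,0],[0,0,0,5,0,0,0]]

```text
clock: 17.35
position: [580.1, -130.2, 66.0]
ee_rot: [1.0, -0.025, 0.002, -0.002]
contact_force: [-3.2, 1.5, 9.8]
gripper_width: 0.0
grasp_force: 4.9
```

>>> servo_tool:
  rows:
    - [[0,0,0,1,0,0,0],[0,0,0,1,0,0,0],[0,0,0,1,0,0,0]]

```text
clock: 17.73
position: [580.1, -130.2, 65.9]
ee_rot: [1.0, -0.025, 0.002, -0.002]
contact_force: [-4.5, 2.4, 14.5]
gripper_width: -0.2
grasp_force: 7.1
```

>>> servo_tool:
  rows:
    - [[0,0,0,-5,0,0,0],[0,0,0,-15,0,0,0],[0,0,0,-45,0,0,0],[0,0,0,-90,0,0,0],[0,-10,0,-140,0,0,0],[0,-20,0,-160,0,0,0],[0,-20,0,-160,0,0,0],[0,-20,0,-160,0,0,0]]

```text
clock: 18.73
position: [558.9, -129.8, 222.0]
ee_rot: [1.0, -0.026, 0.0, -0.003]
contact_force: [0.5, -0.8, -0.6]
gripper_width: 0.1
grasp_force: 0.0
```

Run:
```python
from bench import arm
import cv2
im=cv2.convertScaleAbs(arm.get_image("scene")[:,:,::-1],alpha=1.3)
cv2.imwrite("pics/end.png",cv2.resize(im,(800,600)))
```

```text
(no output)
```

View pics/end.png

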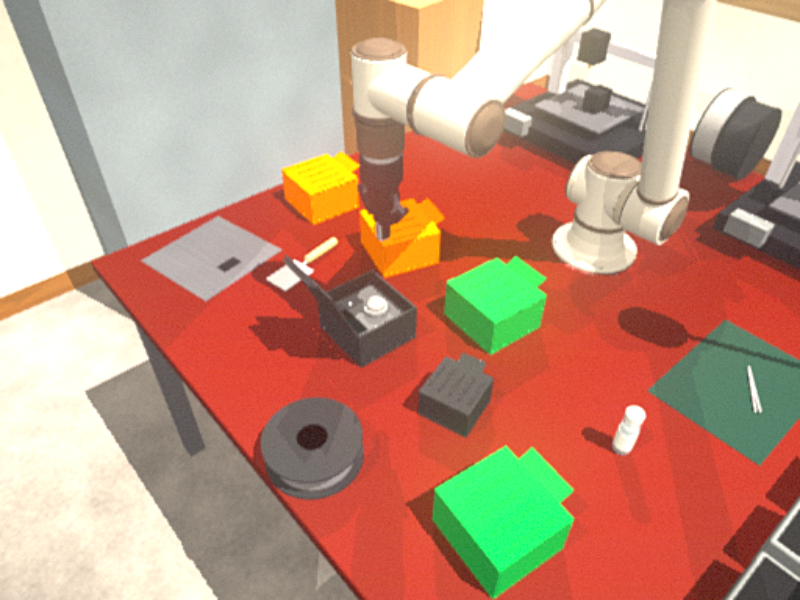

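The button bottomed at 14.5 N with the tip stopped at z = 66. In the final picture the cover rests open, the spares box is shut, and the glue jar and scraper are where they were.

```bash
python3 -c "
from bench import arm; print(arm.job_done())"
```

```text
the job is handed in; nothing more can be done
None
```

The dryer's cover rests fully open, the start button was pressed all the way down and released, nothing else on the bench was moved, and the job was handed in at about 19 s.

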